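# Unlatch the transport case, open it and put the specimen cup in

### The job

Pack the orange-lidded specimen cup in the blue transport case: lift the red-tipped latch lever on the front of the case right up past its centre until its hooks spring clear of the keeper bar, then swing the white lid up until it stands fully open by itself, and set the orange-lidded cup gently down, upright, on the black floor inside. Leave the latch and the lid open, and leave the white-lidded cup, the small carton and the red marker where they are.

Things in the scene. Friction and masses are not known exactly. Their poses are not given: they have to be found in the camera images.
- case: Blue moulded transport case fixed on the bench: 130 mm deep (x), 190 mm wide (y), box 95 mm high plus a 25 mm white lid. Origin: centre of its underside; -x points out of the front (latch side), z up; yaw -1.3 to -0.95 rad, so that the front looks to the left and a little towards the robot, and +y points mostly away from the robot. The front face of box and lid is at case x = -65 mm; walls 6 mm.
- case_floor (a point): Centre of the black foam floor inside the case, straight above the case's origin, 30 mm above the bench and 65 mm below the rim of the box; the floor measures 118 mm (x) by 178 mm (y). Nearby stands the bench centrifuge, 240 mm high, its front at world x about 0.62, y 0.09 to 0.43.
- lever_pivot (a point): Pivot axis (along case y) of the latch lever, fixed on the case: case frame (-79, 20, 78) mm, 14 mm in front of the front face. A steel stem 12 mm wide, 4 mm thick runs from it to the red end piece. Locked, the lever slopes 15 degrees down out of the front; only the bench is under it, about 60 mm below its end, so fingertips fit underneath.
- lever_grip (a point): Centre of the lever's red end piece, 59 mm from the pivot; moves with the lever. The piece is 30 mm wide (case y), 12 mm along the lever (it ends 65 mm from the pivot) and 6 to 9 mm thick. It can be pushed up from below or pinched across its width from above. When the lever is up, its end stands 143 mm above the bench in front of the box.
- latch_lever (a joint): Angle of the lever, rad: 0 locked (15 degrees below level, pointing out of the front), growing as the end is lifted; level at 0.26, stop at 1.7 (nearly upright). A spring holds it at 0: about 6 N up at the end piece lifts it to the dead centre at 0.35; once clearly past that (0.5) the spring carries it on by itself, within a second, to the stop, where it stays; the hooks come off the keeper on the way, at about 1.3.
- hook_tip (a point): Midway between the inner tips of two steel hook arms (25 mm apart, either side of the stem, 54 mm long, pivoted on the lever 18 mm from its pivot). Locked, the tips hang behind the keeper bar and hold the lid shut. Off the bar, a light spring swings them outward, to rest about 30 mm in front of the bar; the lid is then free.
- keeper (a point): Centre of the keeper bar, a 6 mm round steel bar along case y on the front of the lid (moves with the lid); closed it is 30 mm above the lever pivot.
- case_lid (a joint): Angle of the lid, rad: 0 closed, grows as the front edge is lifted, stop at 1.65 (a little past upright). A friction hinge: it stays where it is left; it takes about 3 N at the tab to swing. Open, its edge is up to 240 mm above the bench.
- lid_hinge (a point): Hinge axis (along case y) of the lid, fixed on the case: case frame (65, 0, 95) mm, the rear top edge of the box.
- lid_tab (a point): Centre of the red finger tab on the lid's front edge; moves with the lid. It sticks 26 mm out of the front, is 28 mm wide (case y), 10 mm thick; closed it is at case frame (-78, -62, 108) mm: 143 mm in front of the hinge axis, 13 mm above it. It can be pushed up from below or pinched across its width.
- cup_orange: The cup to pack: round specimen cup with an orange screw lid, 56 mm high; lid 52 mm across over the top 12 mm, body 45 mm across. Loose, 15 to 35 g, standing upright. Origin: centre of its underside, z up. It may stand in either of two spots left of the case, the white-lidded cup in the other.
- cup_white: Bystander: specimen cup of the same size with a white screw lid, standing upright; origin at the centre of its underside.
- carton: Bystander: small white and violet carton, 46 x 48 x 18 mm, lying on the bench; origin at the centre of its underside.
- red_marker: Bystander: white marker pen with a red cap, 16 x 135 x 17 mm, lying along its own y axis; origin at the centre of its underside.
Things that resemble listed ones, but are neither listed nor needed, are in the scene too. What is meant by the cup_orange is not yellow, and is the larger of those in its own colour.

How it is judged:
On the way, in this order (a step that is already met when the one before it is completed fails the run):
1. The latch lever is lifted well past centre and its hooks have sprung clear of the keeper bar, the lid still down (value of joint latch_lever above 1.25 rad and x of hook_tip in the frame of case below -0.09 m and value of joint case_lid below 0.2 rad), for 0.2 s.
2. The lid stands open (at least 1.35 rad) (value of joint case_lid above 1.35 rad), for 0.2 s.
At the end, for the whole second after the job is handed in: The lever is up (over 1.25 rad) with the hooks clear of the keeper bar, the lid stands open by itself (over 1.35 rad), and the orange-lidded cup stands upright (within 0.15 rad) and still on the black floor inside the case (its underside within 6 mm of the floor), released (value of joint latch_lever above 1.25 rad and x of hook_tip in the frame of case below -0.09 m and value of joint case_lid above 1.35 rad and velocity of joint case_lid below 0.05 rad/s and x of cup_orange in the frame of case between -0.045 and 0.045 m and y of cup_orange in the frame of case between -0.075 and 0.075 m and z of cup_orange in the frame of case between 0.024 and 0.036 m and angle between cup_orange's own z axis and vertical below 0.15 rad and linear speed of cup_orange below 0.03 m/s); the robot touches nothing.
It fails at once if The white-lidded cup is moved more than 30 mm or tipped over (distance of cup_white from where it was at the start of the episode above 0.03 m or angle between cup_white's own z axis and vertical above 0.5 rad).
It fails at once if The small carton is moved more than 30 mm or tipped over (distance of carton from where it was at the start of the episode above 0.03 m or angle between carton's own z axis and vertical above 0.5 rad).
It fails at once if The red marker is moved more than 30 mm or tipped over (distance of red_marker from where it was at the start of the episode above 0.03 m or angle between red_marker's own z axis and vertical above 0.5 rad).
It fails at once if The orange-lidded cup is dropped or thrown (faster than 0.6 m/s with the fingers off it) (linear speed of cup_orange above 0.6 m/s and contact force between cup_orange and the fingers below 0.01 N).
It also fails if it takes over 70 s, if anything falls off the work surface, if the arm or the gripper's body presses on something with over 40 N, if the wrist force passes 120 N, or if a joint passes its speed limit or range.

### The arm

A 6-joint arm with a two-finger parallel gripper is mounted at the origin on a cart in front of the work surface, level with it; the furniture and walls round the work are solid. World frame = base frame: x ahead of the robot, y to its left, z up, the work surface at z = 0. Lengths are in m, angles in rad, forces in N, time in s.
With the tool pointing down it reaches from about 0.375 to 0.975 m from the base axis. Payload 3.8 kg.
Tool frame: the origin (TCP) lies between the finger pads; the fingertips stand 17 mm ahead of it and the grasp point (between the pads) lies 2 mm behind it; y points along the fingers, z is the direction in which the jaws open and shut, and the axes are right-handed (so a half turn about y gives the same grasp; the last joint's range is limited). The gripper opens to 85 mm and grips with 20 to 120 N. Pads are 22 mm wide; open, the fingers measure 114 mm over their backs; the gripper's body (76 mm by 85 mm) begins 54 mm behind the grasp point. The pads swing forward as they close: fully open they stand 13 mm farther back than shut.
Start: joints at [-1.311, 0.264, 1.604, -0, 1.274, -0.037], TCP at [0.197, -0.645, 0.248] pointing down, gripper open.
Joint ranges: [-2.63, 2.63], [-0.94, 2.18], [0.31, 2.57], [-1.31, 4.45], [0, 2.66], [-2.55, 2.55]. Speed limits (rad/s): [2.57, 2.57, 3.14, 3.14, 3.14, 3.14].

### API

Orientations are given as a rotation vector (axis times angle).
In Python, from workcell import bot, eyes, nets gives the robot as it stands. The module is installed in compiled form; this text tells all that it offers.
- The arm moves only by the tool jog_arm, never from a script. Its arguments are lists of equal length, an entry for each row: "turn": the turn, a rotation vector about the tool's x, y, z in rad, a list of three; "slide": the shift along the tool's x, y, z in mm, a list of three; "grip": the opening in per cent of the stroke, from 0 (shut) to 100 (fully open). A call has 1 to 5 rows; each row shifts and turns the commanded pose from where the row before left it, along the tool's axes as they then stand; what a row does not reach is not made up. A row lasts 1/10 s, in which the tool goes at most 50 mm and 8.59 degrees, less where a joint would pass 70% of its speed; a pose out of reach is approached as far as the arm can. A call with a gripper value outside its range is refused whole. The fingers move at their own pace and stop on an object; "newtons" is the grip in N (left out, the last holds). Time passes only in rows, so rows that do not move let the fingers close. It gives the time, the measured TCP pose, the force and the opening at its end, in the units of the state.
- bot.read_state(): the state, without advancing time (a new reading comes with each control period).
- eyes.read_camera(name): name is "scene" or "top" or "wrist"; returns a dict with "img" (384x512x3 uint8, red, green, blue), "depth" (384x512 float32, m along the optical axis (not along the pixel's ray), 0 where there is no reading), "intrinsics" (3x3 intrinsics, pixels), "position" and "rotation" of the camera in the world. Camera axes: x right, y down, z forward; pixel columns grow to the right and rows downward; lengths in m; the calibration is good to about 2 mm. A picture is of the moment at which its call begins.
- bot.finish_job(): hands the job in, once; it reports no verdict.
Trained networks look in a picture, given as the dict that the camera call returned (one of the last four; its "shot" number tells which), for a name from the list of things; names that differ only in an ending like _2 or _b are one class to them, and where a whole thing is asked for, a point or a joint stands for the part that bears it (a point fixed in the world has none). Each returns a list of dicts, best first, with "conf" (0 to 1); they miss things now and then, are a little off and sometimes report something else, mostly with a low value. They report only what shows in the picture. A call takes as long as a camera call. They do not tell look-alikes from the thing itself.
- nets.search_frame(thing, picture): "xyz" ([x, y, z] in m, in the coordinates of the camera as it stood for that picture, good to about 4 mm: the middle of the surface that is visible of it).
The state is a dict: "time": time; "q": joint angles; "joint_vel": joint speeds; "joint_torque": joint torques, N m; "tool_pos": TCP position; "tcp_rot": TCP orientation; "wrist_force": force on the tool from outside, world axes, zero at the start; "torque": the same for the moment, N m; "width": opening from 0.0 (shut) to 1.0 (fully open).
Only numpy, scipy, OpenCV 4.12 (cv2) and the standard library are available. Lean on these libraries where they do the work, as an engineer would, in place of code of your own. Each camera call takes 0.05 s, during which the arm holds its last target.

## Working session

There is one attempt and no reset: what is moved stays moved. The work goes in short steps, Python scripts to look and compute and a tool call to move; the robot and the scene stay as the last step left them, time stands still between calls to the robot, and variables do not carry over. Pictures are saved under pics/ and viewed, and the job is handed in when it is done.

Besides the shell and the picture viewer there is one more tool, called after "Emit:" as a command line: name --argument value ..., lists and objects as JSON in quotes. jog_arm: Moves the arm, as the interface text tells. Its arguments: {"type":"object","properties":{"turn":{"type":"array"},"slide":{"type":"array"},"grip":{"type":"array"},"newtons":{"type":"number"}},"required":["turn","slide","grip"]}

```bash
mkdir -p pics
cat > h.py <<'E'
import numpy as np, cv2
from scipy.spatial.transform import Rotation as R
from workcell import bot, eyes, nets
def save(p,name,crop=None,scale=1):
    im=p["img"][:,:,::-1]
    if crop: im=im[crop[1]:crop[3],crop[0]:crop[2]]
    if scale!=1: im=cv2.resize(im,None,fx=scale,fy=scale,interpolation=cv2.INTER_CUBIC)
    cv2.imwrite("pics/"+name,im)
def rot(p):
    r=np.array(p["rotation"]); return r if r.shape==(3,3) else R.from_rotvec(r).as_matrix()
def w(p,x): return rot(p)@np.array(x)+np.array(p["position"])
def px(p,u,v,r=1):
    d=p["depth"][v-r:v+r+1,u-r:u+r+1]; d=np.median(d[d>0]); K=np.array(p["intrinsics"])
    return w(p,[(u-K[0,2])/K[0,0]*d,(v-K[1,2])/K[1,1]*d,d])
def proj(p,X):
    c=rot(p).T@(np.array(X)-np.array(p["position"])); K=np.array(p["intrinsics"]); q=K@c; return q[:2]/q[2]
E
python3 - <<'E'
from h import *
np.set_printoptions(precision=3,suppress=True)
s=bot.read_state(); print(s)
for n in ["scene","top"]:
    p=eyes.read_camera(n); save(p,n+"0.png"); print(n,p["position"],p["rotation"],p["intrinsics"])
    for t in ["case","lever_grip","lid_tab","keeper","hook_tip","cup_orange","cup_white","carton","red_marker"]:
        for o in nets.search_frame(t,p)[:4]:
            X=w(p,o["xyz"]); print(t,round(o["conf"],2),X,proj(p,X).round())
print(bot.read_state()["time"])
E
```

```text
{'time': 0.0, 'q': array([-1.311,  0.265,  1.605,  0.   ,  1.274, -0.037]), 'joint_vel': array([ 0.   ,  0.001,  0.   ,  0.001, -0.   ,  0.   ]), 'joint_torque': array([ -0.002, -51.511, -36.732,   0.   ,   0.013,   0.   ]), 'tool_pos': array([ 0.197, -0.645,  0.247]), 'tcp_rot': array([-0.308,  2.064, -2.06 ]), 'wrist_force': array([ 0.477, -0.368, -0.601]), 'torque': array([-0.032, -0.025,  0.024]), 'width': 0.9969269078900436}
scene [-0.259  0.983  0.545] [-0.968  2.109 -1.367] [[394.941   0.    245.673]
 [  0.    394.941 192.533]
 [  0.      0.      1.   ]]
case 0.87 [ 0.534 -0.002  0.081] [311. 166.]
lid_tab 0.74 [ 0.543 -0.014  0.118] [312. 154.]
keeper 0.56 [ 0.544 -0.012  0.123] [312. 153.]
cup_orange 0.74 [0.418 0.24  0.04 ] [286. 210.]
cup_orange 0.63 [0.489 0.684 0.046] [128. 254.]
cup_orange 0.26 [ 0.543 -0.014  0.121] [313. 153.]
cup_white 0.8 [0.428 0.367 0.046] [250. 221.]
carton 0.69 [ 0.533 -0.002  0.082] [312. 166.]
carton 0.47 [0.534 0.256 0.019] [254. 205.]
red_marker 0.71 [0.586 0.427 0.011] [198. 218.]
top [0.368 0.288 1.045] [-2.149  2.114 -0.162] [[350.801   0.    257.161]
 [  0.    350.801 194.175]
 [  0.      0.      1.   ]]
case 0.71 [ 0.552 -0.032  0.122] [381. 184.]
lever_grip 0.63 [0.527 0.063 0.074] [342. 195.]
lid_tab 0.95 [ 0.559 -0.035  0.123] [383. 181.]
keeper 0.77 [ 0.559 -0.035  0.119] [382. 182.]
cup_orange 0.7 [0.431 0.227 0.053] [283. 229.]
cup_orange 0.56 [0.499 0.676 0.057] [125. 203.]
cup_orange 0.54 [0.421 0.122 0.041] [319. 234.]
cup_white 0.74 [0.438 0.355 0.052] [237. 226.]
carton 0.65 [0.544 0.248 0.016] [275. 192.]
carton 0.5 [0.524 0.059 0.071] [343. 197.]
red_marker 0.65 [0.526 0.06  0.07 ] [343. 196.]
red_marker 0.59 [0.593 0.426 0.016] [216. 175.]
1.0
```

Run:
```python
import cv2
for n in ["scene0","top0"]:
    im=cv2.imread(f"pics/{n}.png"); 
    cv2.imwrite(f"pics/{n}b.png",cv2.resize(im[90:330,90:490],None,fx=2,fy=2,interpolation=cv2.INTER_CUBIC))
```

```text
(no output)
```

View pics/scene0b.png

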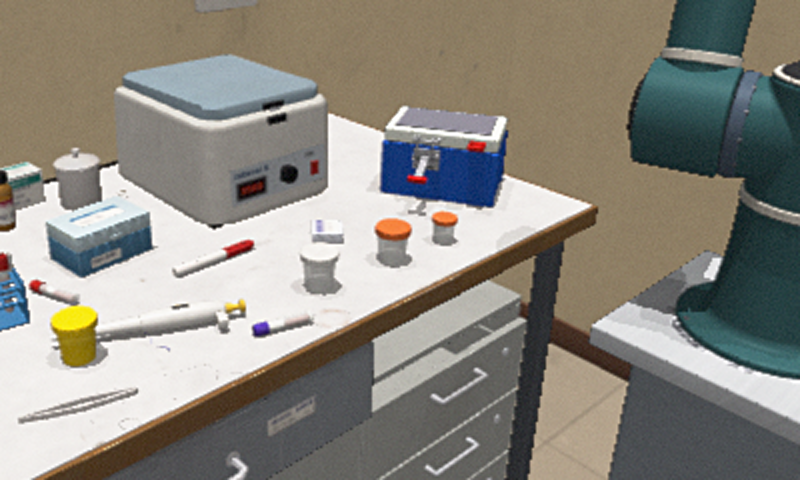

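View pics/top0b.png

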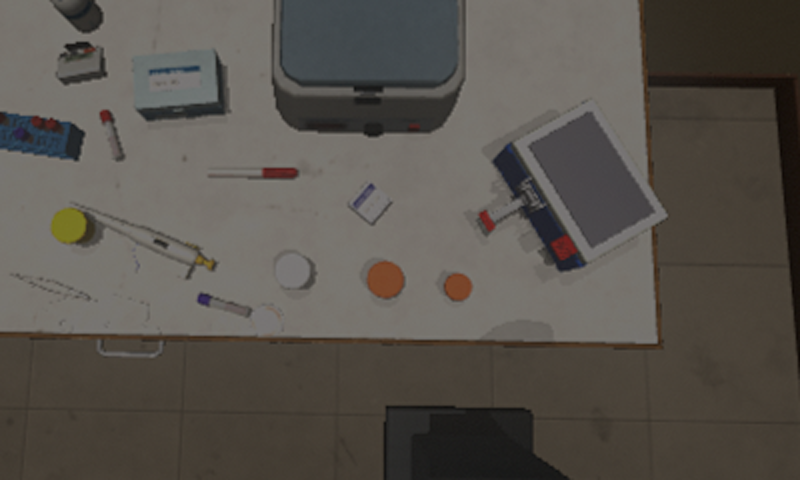

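Run:
```python
from h import *
np.set_printoptions(precision=4,suppress=True)
p=eyes.read_camera("top")
d=p["depth"]; K=np.array(p["intrinsics"]); v,u=np.mgrid[0:384,0:512]
P=np.stack([(u-K[0,2])/K[0,0]*d,(v-K[1,2])/K[1,1]*d,d],-1)@rot(p).T+np.array(p["position"])
m=(P[...,2]>0.112)&(P[...,2]<0.13)&(P[...,0]>0.4)&(P[...,0]<0.85)&(P[...,1]<0.12)&(P[...,1]>-0.2)&(d>0)
m=cv2.morphologyEx(m.astype(np.uint8),cv2.MORPH_OPEN,np.ones((7,7)))>0
n,lab,st,_=cv2.connectedComponentsWithStats(m.astype(np.uint8)); print(st)
X=P[m]; print("z",np.median(X[:,2]))
r=cv2.minAreaRect(X[:,:2].astype(np.float32)); print(r, cv2.boxPoints(r))
# bench
b=P[200:215,285:300]; 
# cups
for name,(uu,vv) in {"orange":(283,229),"white":(237,226),"small":(319,234)}.items():
    mm=(np.hypot(u-uu,v-vv)<18)&(d>0)&(P[...,2]>0.03)
    Y=P[mm]; top=Y[Y[:,2]>np.percentile(Y[:,2],80)-0.006]
    c,rad=cv2.minEnclosingCircle(top[:,:2].astype(np.float32)); print(name,c,rad,np.median(top[:,2]),top[:,:2].mean(0))
save(p,"orange.png",(220,190,350,260),6)
```

```text
[[     0      0    512    384 193388]
 [   350    142     72     78   3220]]
z 0.1215961459513975
((0.565342366695404, -0.04260341823101044), (0.18993133306503296, 0.1317027509212494), 30.058347702026367) [[ 0.4502 -0.0332]
 [ 0.5161 -0.1472]
 [ 0.6805 -0.052 ]
 [ 0.6146  0.062 ]]
orange (0.43041566014289856, 0.22731205821037292) 0.02589436247944832 0.05513138586357247 [0.4301 0.2275]
white (0.43982192873954773, 0.35851994156837463) 0.02595067024230957 0.054925641748338194 [0.4399 0.3586]
small (0.4224841594696045, 0.1227475255727768) 0.01944698393344879 0.04099044731841217 [0.4224 0.1229]
```

View pics/orange.png

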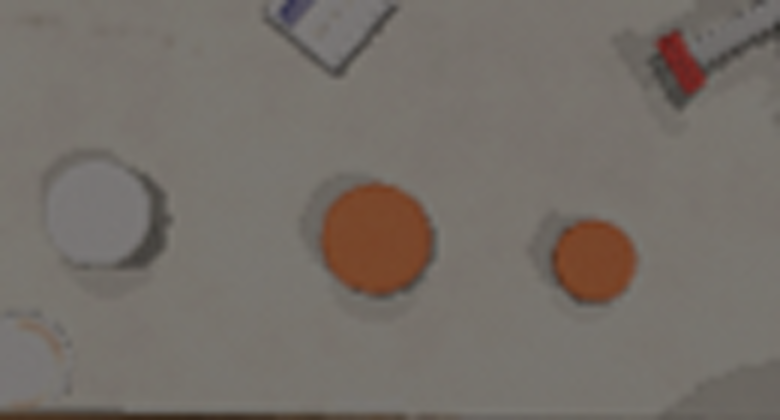

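```bash
cat >> h.py <<'E'
yaw=np.deg2rad(-59.94); O=np.array([0.5653,-0.0426,0.])
C=R.from_euler('z',yaw).as_matrix()
def c2w(x): return C@(np.array(x)/1000.)+O
def w2c(x): return (C.T@(np.array(x)-O))*1000
def toolc():
    s=bot.read_state(); M=R.from_rotvec(s["tcp_rot"]).as_matrix()
    print("t",round(s["time"],2),"tcp case mm",w2c(s["tool_pos"]).round(1),"world",s["tool_pos"].round(3),"w",round(s["width"],3),"F",s["wrist_force"].round(1))
    print(" tool axes in case frame (cols)",(C.T@M).round(3).tolist()); return s,M
E
python3 - <<'E'
from h import *
np.set_printoptions(precision=3,suppress=True)
pts={"grip":(-136,20,62.7),"tab":(-78,-62,108),"tl":(-65,95,120),"bl":(-65,-95,120),"br":(65,-95,120),"tr":(65,95,120),"keep":(-79,20,108)}
for n,box in {"top":(300,130,440,230),"scene":(250,120,390,220)}.items():
    p=eyes.read_camera(n); im=cv2.resize(p["img"][box[1]:box[3],box[0]:box[2],::-1],None,fx=5,fy=5,interpolation=cv2.INTER_CUBIC)
    for k,x in pts.items():
        q=proj(p,c2w(x)); print(n,k,q.round(1),c2w(x)); q=(q+.5-[box[0],box[1]])*5
        cv2.circle(im,tuple(int(a) for a in q),4,(0,255,0),1)
    cv2.imwrite(f"pics/{n}fit.png",im)
s,M=toolc()
T=C@np.array([[1,0,0],[0,0,1],[0,-1,0]]).T  # cols
T=np.stack([C[:,0],[0,0,-1],C[:,1]],1); print(np.linalg.det(T))
for S in (T,T@R.from_rotvec([0,np.pi,0]).as_matrix()):
    print("turn needed (tool)",R.from_matrix(M.T@S).as_rotvec(), "slide", M.T@(c2w((-136,20,200))-s["tool_pos"])*1000)
E
```

```text
top grip [333.2 200.3] [0.514 0.085 0.063]
top tab [371.1 213.9] [ 0.473 -0.006  0.108]
top tl [345.7 160.7] [0.615 0.061 0.12 ]
top bl [383.4 221.9] [ 0.451 -0.034  0.12 ]
top br [425.  198.1] [ 0.516 -0.146  0.12 ]
top tr [386.4 138.1] [ 0.68  -0.051  0.12 ]
top keep [354.7 187.7] [0.543 0.036 0.108]
scene grip [297.9 179.4] [0.514 0.085 0.063]
scene tab [327.6 163.3] [ 0.473 -0.006  0.108]
scene tl [281.5 153.1] [0.615 0.061 0.12 ]
scene bl [338.8 159.7] [ 0.451 -0.034  0.12 ]
scene br [343.4 148. ] [ 0.516 -0.146  0.12 ]
scene tr [290.3 142.4] [ 0.68  -0.051  0.12 ]
scene keep [302.4 160.4] [0.543 0.036 0.108]
t 1.15 tcp case mm [ 337.5 -620.4  248.3] world [ 0.197 -0.645  0.248] w 0.997 F [ 0.3 -0.1  0.4]
 tool axes in case frame (cols) [[-0.226, 0.0, 0.974], [-0.974, -0.0, -0.226], [0.0, -1.0, 0.0]]
0.9999999999999998
turn needed (tool) [-0.    -1.799  0.   ] slide [-516.895   48.28  -605.921]
turn needed (tool) [-0.     1.343 -0.   ] slide [-516.895   48.28  -605.921]
```

View pics/topfit.png

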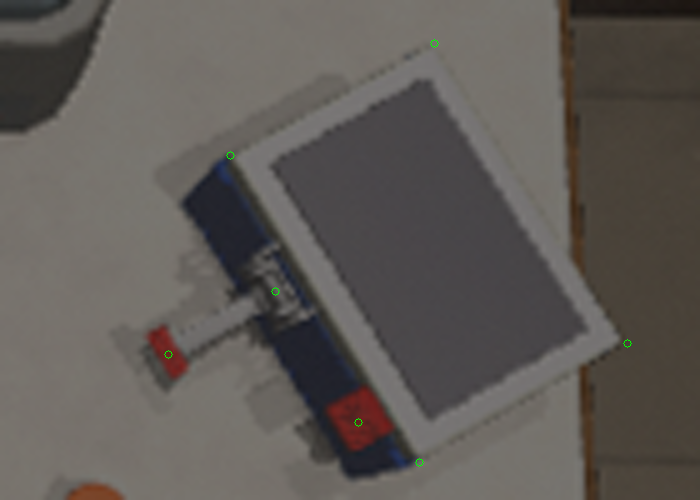

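View pics/scenefit.png

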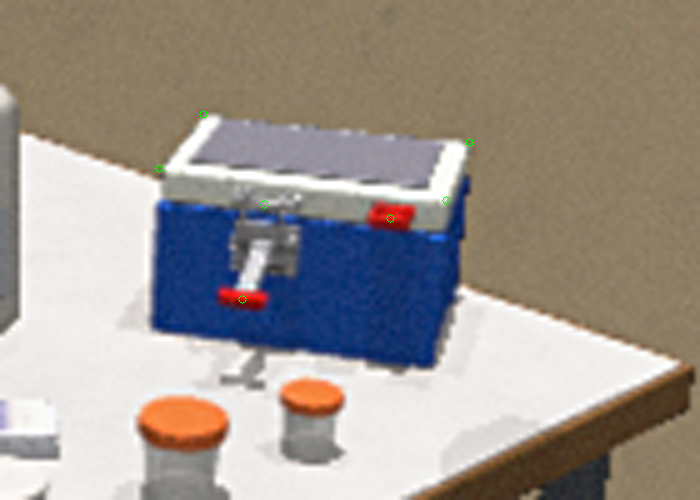

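Candidates (top view): big orange lid at (283,229), small orange (319,234), yellow (125,203). The one at (283,229) is 52 mm across and 55 mm high, so it is the cup meant, and the crop confirms it. The case fit matches the lever, tab and corners to within about 2 mm. I'll turn the tool to the case axes first.

Emit:
jog_arm --turn '[[0,-0.149,0],[0,-0.149,0],[0,-0.149,0],[0,-0.149,0],[0,-0.149,0]]' --slide '[[0,0,-40],[0,0,-40],[0,0,-40],[0,0,-40],[0,0,-40]]' --grip '[100,100,100,100,100]' --newtons 30

```text
time: 1.65
tool_pos: [0.0874, -0.4818, 0.2482]
tcp_rot: [-0.916, 1.582, -1.582]
wrist_force: [-0.5, -0.5, -0.0]
width: 0.994
```

Emit:
jog_arm --turn '[[0,-0.149,0],[0,-0.149,0],[0,-0.149,0],[0,-0.149,0],[0,-0.149,0]]' --slide '[[-20,0,0],[-20,0,0],[-20,0,0],[-20,0,0],[-20,0,0]]' --grip '[100,100,100,100,100]'

```text
time: 2.15
tool_pos: [0.1104, -0.3875, 0.2484]
tcp_rot: [-1.306, 1.043, -1.044]
wrist_force: [0.3, -0.2, 0.2]
width: 0.999
```

Emit:
jog_arm --turn '[[0,-0.149,0],[0,-0.149,0],[0,-0.011,0]]' --slide '[[0,0,0],[0,0,0],[0,0,0]]' --grip '[100,100,100]'

```text
time: 2.45
tool_pos: [0.1102, -0.3882, 0.2486]
tcp_rot: [-1.414, 0.813, -0.814]
wrist_force: [0.1, 0.0, 0.1]
width: 0.998
```

```bash
python3 -c "
from h import *
s,M=toolc(); print(s['q'].round(2)); print((M.T@(c2w((-136,20,200))-s['tool_pos'])*1000).round(1))"
```

```text
t 2.45 tcp case mm [  71.1 -567.   248.6] world [ 0.11  -0.388  0.249] w 0.998 F [0.1 0.  0.1]
 tool axes in case frame (cols) [[1.0, 0.001, -0.001], [0.001, -0.0, 1.0], [0.001, -1.0, -0.0]]
[-1.36 -0.28  2.14  0.    1.28 -1.88]
[-206.4   48.3  587.3]
```

Emit:
jog_arm --turn '[[0,0,0],[0,0,0],[0,0,0],[0,0,0],[0,0,0]]' --slide '[[0,0,45],[0,0,45],[0,0,45],[0,0,45],[0,0,45]]' --grip '[100,100,100,100,100]'

```text
time: 2.95
tool_pos: [0.3063, -0.2746, 0.2486]
tcp_rot: [-1.412, 0.817, -0.818]
wrist_force: [0.5, -1.2, -0.7]
width: 1.002
```

Emit:
jog_arm --turn '[[0,0,0],[0,0,0],[0,0,0],[0,0,0],[0,0,0]]' --slide '[[0,0,45],[0,0,45],[-30,0,30],[-30,0,30],[-30,0,30]]' --grip '[100,100,100,100,100]'

```text
time: 3.45
tool_pos: [0.4161, -0.1059, 0.2483]
tcp_rot: [-1.412, 0.817, -0.817]
wrist_force: [0.7, 0.5, -0.3]
width: 0.997
```

Emit:
jog_arm --turn '[[0,0,0],[0,0,0],[0,0,0],[0,0,0],[0,0,0]]' --slide '[[-30,0,36],[-30,0,36],[-30,0,36],[-26,0,36],[0,0,38]]' --grip '[100,100,100,100,100]'

```text
time: 3.95
tool_pos: [0.5144, 0.0876, 0.2484]
tcp_rot: [-1.412, 0.815, -0.814]
wrist_force: [-0.1, -1.8, -0.3]
width: 1.001
```

```bash
python3 -c "
from h import *
s,M=toolc(); print(s['q'].round(2)); print((M.T@(c2w((-136,20,120))-s['tool_pos'])*1000).round(1))
p=eyes.read_camera('wrist'); save(p,'w1.png')
for k,x in {'grip':(-136,20,62.7),'tab':(-78,-62,108)}.items(): print(k,proj(p,c2w(x)).round(1))
"
```

```text
t 3.95 tcp case mm [-138.2   21.1  248.4] world [0.514 0.088 0.248] w 1.001 F [-0.1 -1.8 -0.3]
 tool axes in case frame (cols) [[1.0, -0.001, 0.0], [-0.0, 0.0, 1.0], [-0.001, -1.0, 0.0]]
[ 0.12 -0.03  1.93  0.    1.24 -0.4 ]
[  2.3 128.4  -1.1]
grip [253.1 175.8]
tab [178.7 237. ]
```

View pics/w1.png

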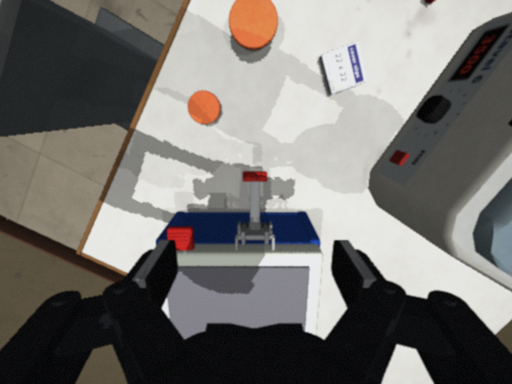

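The wrist view puts the red lever end at (255,176), within 2 px of my estimate. The tab is at (180,238), also on the mark. I'll descend over the lever end.

Emit:
jog_arm --turn '[[0,0,0],[0,0,0],[0,0,0],[0,0,0],[0,0,0]]' --slide '[[0,40,-1],[0,40,0],[0,40,0],[0,40,0],[0,27,0]]' --grip '[100,100,80,80,80]'

```text
time: 4.5
tool_pos: [0.5123, 0.0832, 0.0583]
tcp_rot: [-1.414, 0.82, -0.815]
wrist_force: [0.2, 0.1, -0.5]
width: 0.8
```

```bash
python3 -c "
from h import *
s,M=toolc()
p=eyes.read_camera('wrist'); save(p,'w2.png')
"
```

```text
t 4.5 tcp case mm [-135.5   17.1   58.3] world [0.512 0.083 0.058] w 0.8 F [ 0.2  0.1 -0.5]
 tool axes in case frame (cols) [[1.0, -0.001, 0.003], [-0.003, -0.003, 1.0], [-0.001, -1.0, -0.003]]
```

View pics/w2.png

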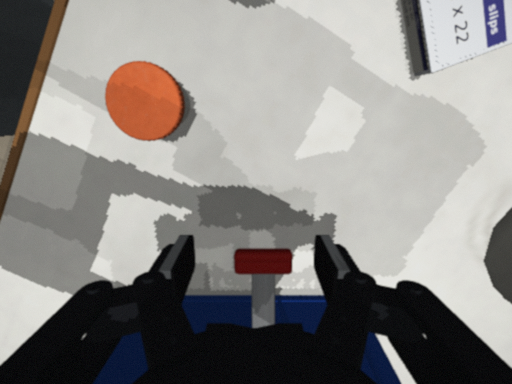

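The red end piece (263,262) lies between the fingers, about 4 mm to the right of centre. I'll shift and close.

Emit:
jog_arm --turn '[[0,0,0],[0,0,0],[0,0,0],[0,0,0],[0,0,0]]' --slide '[[-1,0,4],[0,0,0],[0,0,0],[0,0,0],[0,0,0]]' --grip '[60,25,25,25,25]' --newtons 40

```text
time: 5.05
tool_pos: [0.5167, 0.0857, 0.0635]
tcp_rot: [-1.415, 0.814, -0.815]
wrist_force: [-6.5, -4.2, 3.5]
width: 0.33
```

```bash
python3 -c "
from h import *
s,M=toolc()
p=eyes.read_camera('wrist'); save(p,'w3.png')
"
```

```text
t 5.05 tcp case mm [-135.4   22.2   63.5] world [0.517 0.086 0.063] w 0.33 F [-6.5 -4.2  3.5]
 tool axes in case frame (cols) [[1.0, 0.001, -0.001], [0.001, -0.001, 1.0], [0.001, -1.0, -0.001]]
```

View pics/w3.png

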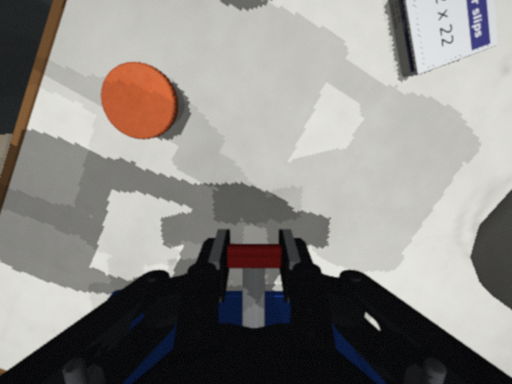

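Emit:
jog_arm --turn '[[0,0,0],[0,0,0],[0,0,0],[0,0,0],[0,0,0]]' --slide '[[-1,-8,0],[-1,-8,0],[1,-8,0],[1,-7,0],[3,-8,0]]' --grip '[25,25,25,25,25]'

```text
time: 5.6
tool_pos: [0.5173, 0.0842, 0.1006]
tcp_rot: [-1.414, 0.817, -0.813]
wrist_force: [-3.7, -2.1, -6.4]
width: 0.332
```

```bash
python3 -c "
from h import *
s,M=toolc()
p=eyes.read_camera('wrist'); save(p,'w4.png')
p=eyes.read_camera('scene'); save(p,'s4.png',(250,100,410,220),4)
"
```

```text
t 5.6 tcp case mm [-133.8   22.   100.6] world [0.517 0.084 0.101] w 0.332 F [-3.7 -2.1 -6.4]
 tool axes in case frame (cols) [[1.0, -0.002, -0.0], [0.0, -0.002, 1.0], [-0.002, -1.0, -0.002]]
```

View pics/w4.png

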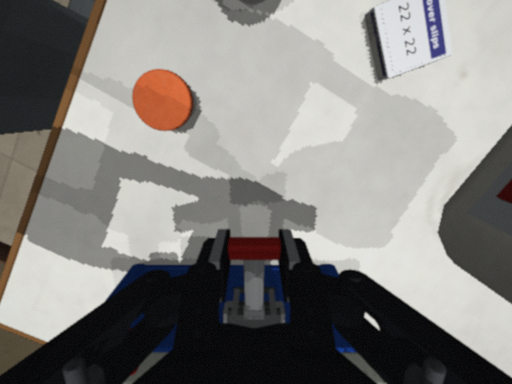

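View pics/s4.png

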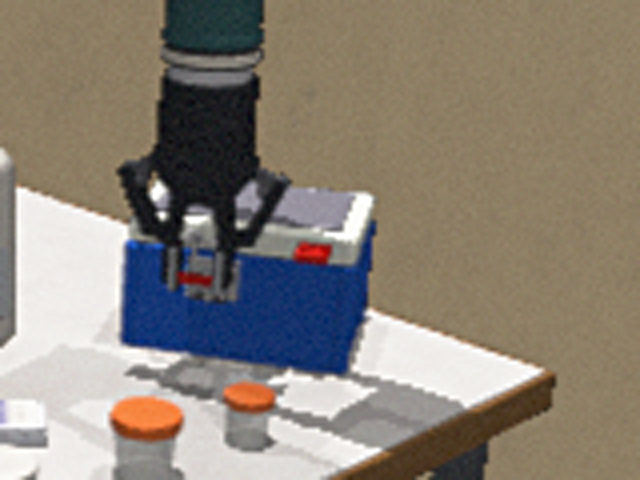

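Emit:
jog_arm --turn '[[0,0,0],[0,0,0],[0,0,0],[0,0,0],[0,0,0]]' --slide '[[4,-8,0],[5,-8,0],[0,0,0],[0,0,0],[0,0,0]]' --grip '[25,25,80,80,80]'

```text
time: 6.2
tool_pos: [0.5251, 0.0767, 0.1181]
tcp_rot: [-1.41, 0.811, -0.817]
wrist_force: [-0.4, -0.0, 0.7]
width: 0.802
```

Emit:
jog_arm --turn '[[0,0,0],[0,0,0],[0,0,0],[0,0,0],[0,0,0]]' --slide '[[-10,-20,0],[-10,-40,0],[0,-40,0],[0,0,0],[0,0,0]]' --grip '[80,80,80,80,80]'

```text
time: 6.7
tool_pos: [0.5146, 0.094, 0.2185]
tcp_rot: [-1.41, 0.81, -0.817]
wrist_force: [0.4, 0.3, 0.0]
width: 0.804
```

```bash
python3 -c "
from h import *
s,M=toolc()
p=eyes.read_camera('wrist'); save(p,'w5.png')
p=eyes.read_camera('scene'); save(p,'s5.png',(250,100,410,220),4)
"
```

```text
t 6.7 tcp case mm [-143.6   24.6  218.5] world [0.515 0.094 0.219] w 0.804 F [0.4 0.3 0. ]
 tool axes in case frame (cols) [[1.0, 0.002, -0.001], [0.001, 0.005, 1.0], [0.002, -1.0, 0.005]]
```

View pics/w5.png

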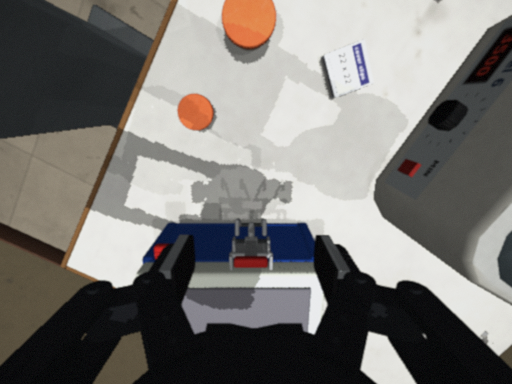

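View pics/s5.png

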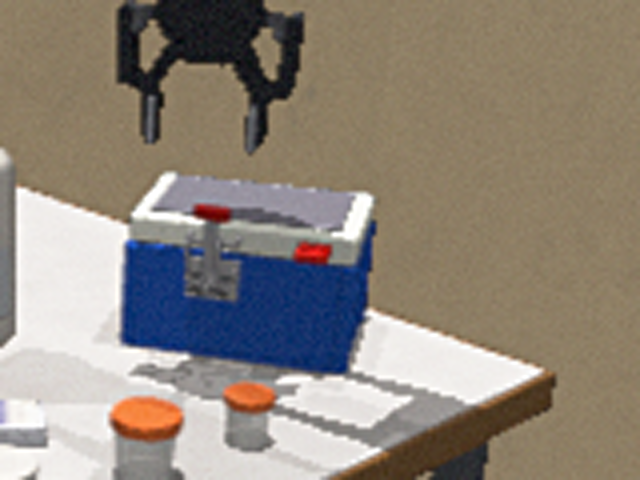

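The lever is upright and the hook arms stand out in front of it, at (237–265,228) in the wrist view. The lid is still down. Next is the tab.

Emit:
jog_arm --turn '[[0,0,0],[0,0,0],[0,0,0],[0,0,0],[0,0,0]]' --slide '[[0,0,-40],[20,0,-40],[39,0,-7],[0,35,0],[0,0,0]]' --grip '[80,80,80,80,80]'

```text
time: 7.3
tool_pos: [0.463, -0.002, 0.1758]
tcp_rot: [-1.417, 0.825, -0.809]
wrist_force: [-1.1, -0.2, -0.5]
width: 0.801
```

```bash
python3 -c "
from h import *
s,M=toolc(); print(s['q'].round(2))
p=eyes.read_camera('wrist'); save(p,'w6.png'); print(proj(p,c2w((-78,-62,108))))
for o in nets.search_frame('lid_tab',p)[:2]:print(o['conf'],w2c(w(p,o['xyz'])))
for o in nets.search_frame('hook_tip',p)[:2]:print(o['conf'],w2c(w(p,o['xyz'])))
"
```

```text
t 7.3 tcp case mm [-86.4 -68.2 175.8] world [ 0.463 -0.002  0.176] w 0.801 F [-1.1 -0.2 -0.5]
 tool axes in case frame (cols) [[1.0, -0.006, 0.002], [-0.002, -0.009, 1.0], [-0.006, -1.0, -0.009]]
[-0.06 -0.08  2.11  0.    1.12 -0.58]
[262.81683318 220.82467428]
0.73 [-41.03225274 -17.04095012 116.53019306]
0.55 [-56.39066988 -11.59687542 118.10850667]
0.92 [-109.07632884   23.42052337  119.47346861]
```

View pics/w6.png

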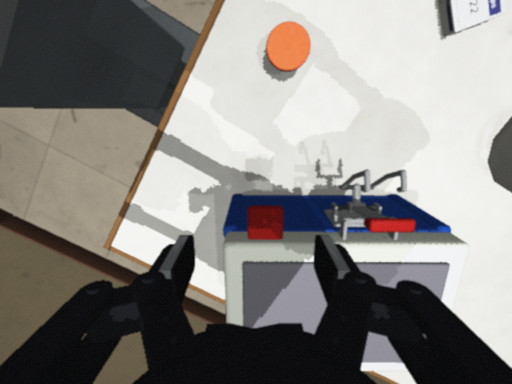

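Hook tip reads x = -109 mm, so it is clear of the bar. The tab is at (265,222), 2 px from my estimate. I'll descend on it.

Emit:
jog_arm --turn '[[0,0,0],[0,0,0],[0,0,0],[0,0,0],[0,0,0]]' --slide '[[1,0,4],[0,25,0],[0,25,0],[0,22,0],[0,0,0]]' --grip '[80,80,80,80,80]'

```text
time: 7.95
tool_pos: [0.4695, 0.0007, 0.1072]
tcp_rot: [-1.415, 0.817, -0.81]
wrist_force: [-0.7, -0.0, -0.8]
width: 0.798
```

```bash
python3 -c "
from h import *
s,M=toolc(); print(s['q'].round(2))
p=eyes.read_camera('wrist'); save(p,'w7.png'); print(proj(p,c2w((-78,-62,108))))
"
```

```text
t 7.95 tcp case mm [-85.5 -61.2 107.2] world [0.47  0.001 0.107] w 0.798 F [-0.7 -0.  -0.8]
 tool axes in case frame (cols) [[1.0, -0.003, -0.002], [0.002, -0.004, 1.0], [-0.003, -1.0, -0.004]]
[-0.05  0.01  2.17  0.    0.96 -0.58]
[252.69186617 270.41841542]
```

View pics/w7.png

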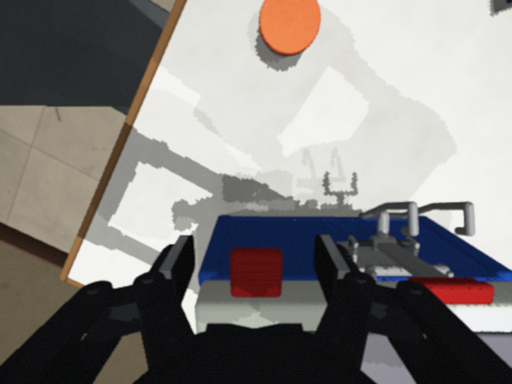

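Emit:
jog_arm --turn '[[0,0,0],[0,0,0],[0,0,0],[0,0,0],[0,0,0]]' --slide '[[0,-4,0],[0,0,0],[0,0,0],[0,0,0],[0,0,0]]' --grip '[60,25,25,25,25]' --newtons 30

```text
time: 8.5
tool_pos: [0.4716, -0.0007, 0.1155]
tcp_rot: [-1.414, 0.813, -0.815]
wrist_force: [-4.4, -2.5, 10.0]
width: 0.319
```

Emit:
jog_arm --turn '[[0,0,0],[0,0,0],[0,0,0],[0,0,0],[0,0,0]]' --slide '[[1,-13,0],[4,-13,0],[4,-12,0],[5,-12,0],[0,0,0]]' --grip '[25,25,25,25,25]'

```text
time: 9.0
tool_pos: [0.4786, -0.0129, 0.1652]
tcp_rot: [-1.413, 0.814, -0.815]
wrist_force: [-2.3, -1.5, 0.4]
width: 0.319
```

```bash
python3 -c "
from h import *
s,M=toolc(); print(s['q'].round(2))
p=eyes.read_camera('scene'); save(p,'s8.png',(250,80,410,200),4)
"
```

```text
t 9.0 tcp case mm [-69.1 -60.2 165.2] world [ 0.479 -0.013  0.165] w 0.319 F [-2.3 -1.5  0.4]
 tool axes in case frame (cols) [[1.0, 0.001, 0.0], [-0.0, 0.0, 1.0], [0.001, -1.0, 0.0]]
[-0.08 -0.04  2.1  -0.    1.08 -0.6 ]
```

View pics/s8.png

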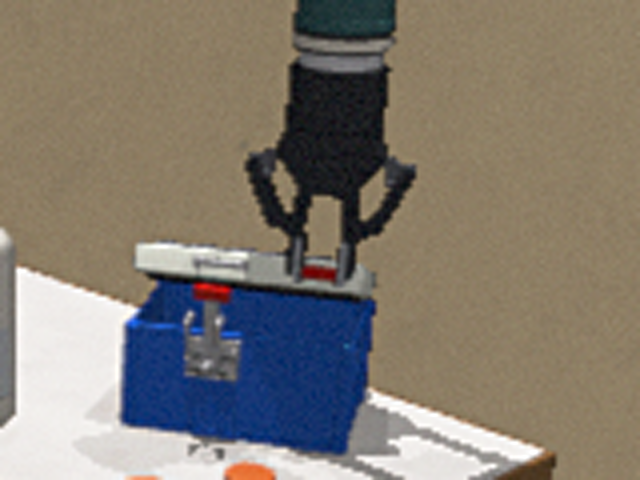

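The lid is lifting, at about 20°. Continuing the arc.

Emit:
jog_arm --turn '[[0,0,0],[0,0,0],[0,0,0],[0,0,0],[0,0,0]]' --slide '[[6,-12,0],[7,-11,0],[8,-10,0],[9,-10,0],[9,-9,0]]' --grip '[25,25,25,25,25]'

```text
time: 9.55
tool_pos: [0.498, -0.0467, 0.2158]
tcp_rot: [-1.413, 0.815, -0.814]
wrist_force: [2.4, -1.8, -9.0]
width: 0.316
```

Emit:
jog_arm --turn '[[0,0,0],[0,0,0],[0,0,0],[0,0,0],[0,0,0]]' --slide '[[10,-8,0],[10,-7,0],[11,-6,0],[11,-5,0],[0,0,0]]' --grip '[25,25,25,25,25]'

```text
time: 10.05
tool_pos: [0.5197, -0.084, 0.2423]
tcp_rot: [-1.414, 0.814, -0.816]
wrist_force: [-2.3, -3.4, -3.4]
width: 0.316
```

```bash
python3 -c "
from h import *
s,M=toolc(); print(s['q'].round(2))
p=eyes.read_camera('scene'); save(p,'s9.png',(250,60,410,180),4)
"
```

```text
t 10.05 tcp case mm [ 13.  -60.2 242.3] world [ 0.52  -0.084  0.242] w 0.316 F [-2.3 -3.4 -3.4]
 tool axes in case frame (cols) [[1.0, 0.002, 0.001], [-0.001, -0.0, 1.0], [0.002, -1.0, -0.0]]
[-0.21 -0.01  1.93 -0.    1.23 -0.73]
```

View pics/s9.png

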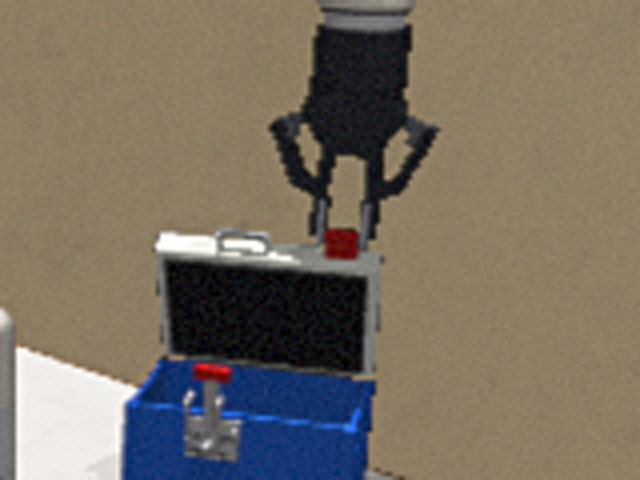

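Emit:
jog_arm --turn '[[0,0,0],[0,0,0],[0,0,0],[0,0,0],[0,0,0]]' --slide '[[9,-3,0],[9,-3,0],[9,-2,0],[9,-2,0],[9,-1,0]]' --grip '[25,25,25,25,25]'

```text
time: 10.6
tool_pos: [0.5416, -0.1219, 0.2524]
tcp_rot: [-1.413, 0.815, -0.814]
wrist_force: [-3.6, 1.4, -1.3]
width: 0.319
```

```bash
python3 -c "
from h import *
s,M=toolc(); print(s['q'].round(2))
"
```

```text
t 10.6 tcp case mm [ 56.7 -60.2 252.4] world [ 0.542 -0.122  0.252] w 0.319 F [-3.6  1.4 -1.3]
 tool axes in case frame (cols) [[1.0, -0.0, -0.0], [0.0, -0.0, 1.0], [-0.0, -1.0, -0.0]]
[-0.27  0.04  1.86 -0.    1.25 -0.79]
```

Smooth, with little force. Going on to about 92°.

Emit:
jog_arm --turn '[[0,0,0],[0,0,0],[0,0,0],[0,0,0],[0,0,0]]' --slide '[[8,-1,0],[8,-1,0],[8,0,0],[5,0,0],[0,0,0]]' --grip '[25,25,25,25,25]'

```text
time: 11.1
tool_pos: [0.5561, -0.1469, 0.253]
tcp_rot: [-1.413, 0.816, -0.814]
wrist_force: [-0.2, 0.1, -11.7]
width: 0.311
```

```bash
python3 -c "
from h import *
s,M=toolc(); print(s['q'].round(2))
p=eyes.read_camera('scene'); save(p,'s10.png',(250,60,410,180),4)
p=eyes.read_camera('top'); save(p,'t10.png',(300,100,460,220),4)
"
```

```text
t 11.1 tcp case mm [ 85.7 -60.3 253. ] world [ 0.556 -0.147  0.253] w 0.311 F [ -0.2   0.1 -11.7]
 tool axes in case frame (cols) [[1.0, -0.0, 0.0], [-0.0, -0.001, 1.0], [-0.0, -1.0, -0.001]]
[-0.3   0.07  1.82 -0.    1.25 -0.83]
```

View pics/s10.png

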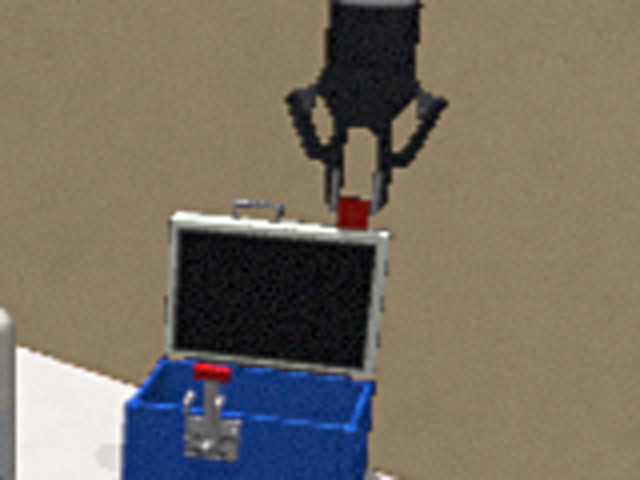

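View pics/t10.png

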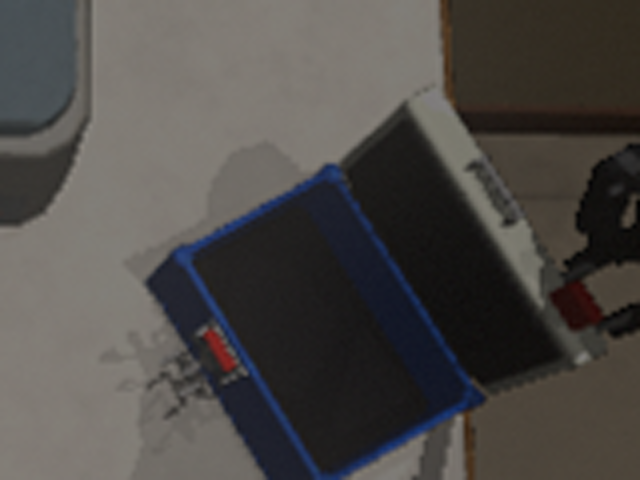

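The lid stands about upright (θ ≈ 93°). I'll release it and rise.

Emit:
jog_arm --turn '[[0,0,0],[0,0,0],[0,0,0],[0,0,0],[0,0,0]]' --slide '[[0,2,0],[0,0,0],[0,0,0],[0,-20,0],[0,-40,0]]' --grip '[25,80,80,80,80]'

```text
time: 11.7
tool_pos: [0.5551, -0.1459, 0.3112]
tcp_rot: [-1.414, 0.817, -0.812]
wrist_force: [0.4, -0.5, 0.4]
width: 0.803
```

```bash
python3 -c "
from h import *
s,M=toolc(); print(s['q'].round(2))
p=eyes.read_camera('top'); save(p,'t11.png',(300,100,460,220),4)
d=p['depth']; K=np.array(p['intrinsics']); v,u=np.mgrid[0:384,0:512]
P=np.stack([(u-K[0,2])/K[0,0]*d,(v-K[1,2])/K[1,1]*d,d],-1)@rot(p).T+np.array(p['position'])
Q=(P-O)@C*1000
m=(d>0)&(abs(Q[...,1])<80)&(Q[...,1]>-30)&(Q[...,0]>40)&(Q[...,0]<140)&(Q[...,2]>120)&(Q[...,2]<236)
print(m.sum(), np.degrees(np.arctan2(*np.polyfit(Q[m][:,2],Q[m][:,0],1)[:1],1)),np.median(Q[m],0))
m=(d>0)&(abs(Q[...,1])<85)&(Q[...,0]>30)&(Q[...,0]<140)&(Q[...,2]>225)&(Q[...,2]<250)
print('edge',m.sum(),np.percentile(Q[m][:,0],[5,50,95]),np.median(Q[m][:,2]))
for n in (-1,):
  mm=(d>0)&(abs(Q[...,1])<60)&(abs(Q[...,0])<30); print('floor z',np.median(Q[mm][:,2]))
"
```

```text
t 11.7 tcp case mm [ 84.3 -60.5 311.2] world [ 0.555 -0.146  0.311] w 0.803 F [ 0.4 -0.5  0.4]
 tool axes in case frame (cols) [[1.0, -0.002, -0.001], [0.001, -0.002, 1.0], [-0.002, -1.0, -0.002]]
[-0.3   0.04  1.74 -0.    1.36 -0.83]
1282 6.2510019568107715 [ 60.97961934  24.81179801 203.52276057]
edge 376 [65.16689644 72.12079406 82.20307315] 226.54530925936623
floor z 29.597509059588024
```

View pics/t11.png

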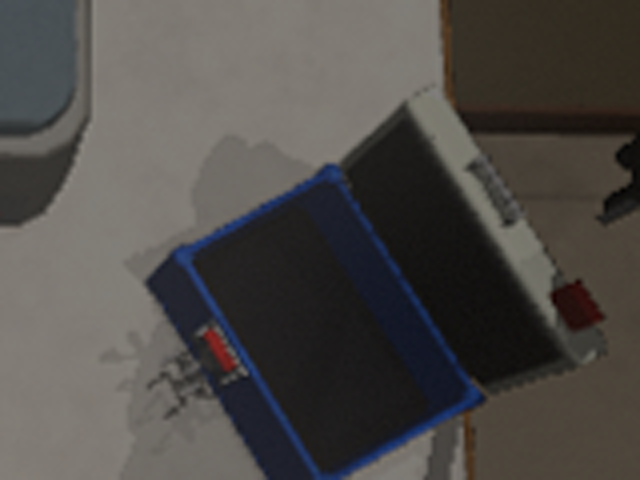

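The lid stays up by itself: its upper edge is at case x 65–82, so about 90°. The floor reads 30 mm. Now over to the orange cup at case (-301, 18).

Emit:
jog_arm --turn '[[0,0,0],[0,0,0],[0,0,0],[0,0,0],[0,0,0]]' --slide '[[-42,0,16],[-42,0,16],[-42,0,16],[-42,0,16],[-42,0,14]]' --grip '[100,100,100,100,100]'

```text
time: 12.25
tool_pos: [0.5193, 0.0764, 0.315]
tcp_rot: [-1.409, 0.81, -0.818]
wrist_force: [0.4, 0.3, -0.5]
width: 0.998
```

Emit:
jog_arm --turn '[[0,0,0],[0,0,0],[0,0,0],[0,0,0],[0,0,0]]' --slide '[[-45,0,0],[-45,0,0],[-45,40,0],[-40,40,0],[0,40,0]]' --grip '[100,100,100,100,100]'

```text
time: 12.75
tool_pos: [0.4372, 0.2197, 0.2063]
tcp_rot: [-1.406, 0.807, -0.813]
wrist_force: [0.1, 0.2, -0.7]
width: 0.998
```

```bash
python3 -c "
from h import *
s,M=toolc(); print(s['q'].round(2))
T=np.array([.4302,.2274,.047]); print(w2c(T),(M.T@(T-s['tool_pos'])*1000).round(1))
p=eyes.read_camera('wrist'); save(p,'w12.png'); print(proj(p,[.4302,.2274,.056]))
for o in nets.search_frame('cup_orange',p)[:2]:print(o['conf'],w(p,o['xyz']))
"
```

```text
t 12.75 tcp case mm [-291.2   20.6  206.3] world [0.437 0.22  0.206] w 0.998 F [ 0.1  0.2 -0.7]
 tool axes in case frame (cols) [[1.0, -0.001, -0.005], [0.005, 0.009, 1.0], [-0.001, -1.0, 0.009]]
[ 0.41 -0.07  2.04  0.    1.15 -0.12]
[-301.35784425   18.31555913   47.        ] [-10.1 159.3  -3.7]
[250.66854084 172.66315938]
0.96 [0.42394828 0.13194602 0.04724867]
0.82 [0.42576103 0.22857284 0.06017619]
```

View pics/w12.png

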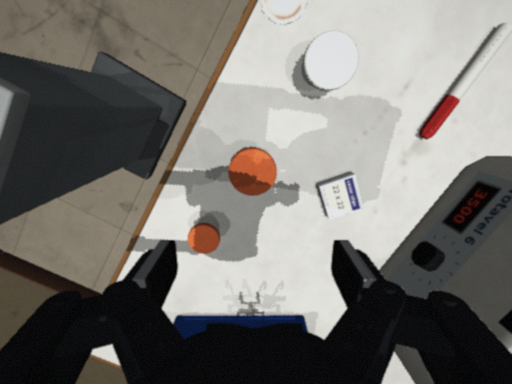

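The large orange cup is at (252,171), 2 px from the prediction. The small one is at (204,238). I'll go down in two steps.

Emit:
jog_arm --turn '[[0,0,0],[0,0,0],[0,0,0],[0,0,0],[0,0,0]]' --slide '[[0,30,-2],[0,30,0],[0,30,0],[0,15,0],[0,0,0]]' --grip '[100,100,100,100,100]' --newtons 25

```text
time: 13.35
tool_pos: [0.4358, 0.2139, 0.0992]
tcp_rot: [-1.413, 0.815, -0.815]
wrist_force: [-0.8, -0.5, 0.5]
width: 1.001
```

```bash
python3 -c "
from h import *
s,M=toolc(); print(s['q'].round(2))
T=np.array([.4302,.2274,.047]); print(w2c(T),(M.T@(T-s['tool_pos'])*1000).round(1))
p=eyes.read_camera('wrist'); save(p,'w13.png'); print(proj(p,[.4302,.2274,.056]))
"
```

```text
t 13.35 tcp case mm [-286.9   16.4   99.2] world [0.436 0.214 0.099] w 1.001 F [-0.8 -0.5  0.5]
 tool axes in case frame (cols) [[1.0, 0.0, 0.001], [-0.001, -0.0, 1.0], [0.0, -1.0, -0.0]]
[ 0.41  0.05  2.14 -0.    0.94 -0.12]
[-301.35784425   18.31555913   47.        ] [-14.5  52.2   1.9]
[256.99111956 203.8187669 ]
```

View pics/w13.png

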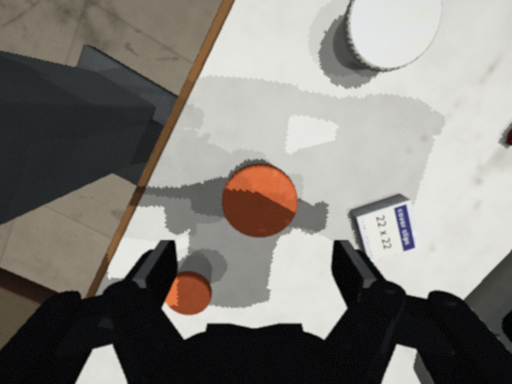

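The cup is centred left-right, but x is still 15 mm short, because earlier rows were clipped by the speed limit. I'll correct that and lower.

Emit:
jog_arm --turn '[[0,0,0],[0,0,0],[0,0,0],[0,0,0],[0,0,0]]' --slide '[[-8,0,3],[-8,0,0],[0,20,0],[0,20,0],[0,10,0]]' --grip '[100,100,100,100,100]'

```text
time: 13.9
tool_pos: [0.4293, 0.2303, 0.0486]
tcp_rot: [-1.413, 0.814, -0.814]
wrist_force: [-0.3, -0.5, 0.4]
width: 0.997
```

```bash
python3 -c "
from h import *
s,M=toolc()
p=eyes.read_camera('wrist'); save(p,'w14.png'); print(proj(p,[.4302,.2274,.056]))
"
```

```text
t 13.9 tcp case mm [-304.4   19.    48.6] world [0.429 0.23  0.049] w 0.997 F [-0.3 -0.5  0.4]
 tool axes in case frame (cols) [[1.0, -0.0, -0.001], [0.001, 0.0, 1.0], [-0.0, -1.0, 0.0]]
[252.91897592 270.44000764]
```

View pics/w14.png

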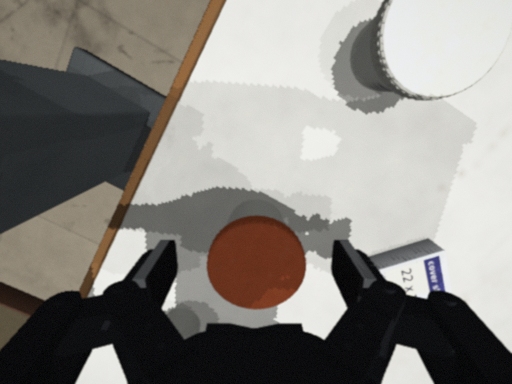

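The cup at (257,262) sits midway between the pads. Closing.

Emit:
jog_arm --turn '[[0,0,0],[0,0,0],[0,0,0],[0,0,0],[0,0,0]]' --slide '[[0,0,0],[0,0,0],[0,0,0],[0,0,0],[0,0,0]]' --grip '[75,50,50,50,50]' --newtons 25

```text
time: 14.45
tool_pos: [0.4305, 0.2303, 0.0501]
tcp_rot: [-1.411, 0.813, -0.815]
wrist_force: [-0.3, -0.2, 6.6]
width: 0.585
```

Emit:
jog_arm --turn '[[0,0,0],[0,0,0],[0,0,0],[0,0,0],[0,0,0]]' --slide '[[0,-5,0],[0,-10,0],[0,-20,0],[0,-20,0],[0,0,0]]' --grip '[50,50,50,50,50]'

```text
time: 14.95
tool_pos: [0.4319, 0.2308, 0.107]
tcp_rot: [-1.407, 0.811, -0.817]
wrist_force: [0.6, 0.0, 1.1]
width: 0.591
```

```bash
python3 -c "
from h import *
s,M=toolc()
p=eyes.read_camera('wrist'); save(p,'w15.png')
p=eyes.read_camera('scene'); save(p,'s15.png',(200,100,400,250),4)
"
```

```text
t 14.95 tcp case mm [-303.4   21.4  107. ] world [0.432 0.231 0.107] w 0.591 F [0.6 0.  1.1]
 tool axes in case frame (cols) [[1.0, 0.001, -0.0], [0.0, 0.006, 1.0], [0.001, -1.0, 0.006]]
```

View pics/s15.png

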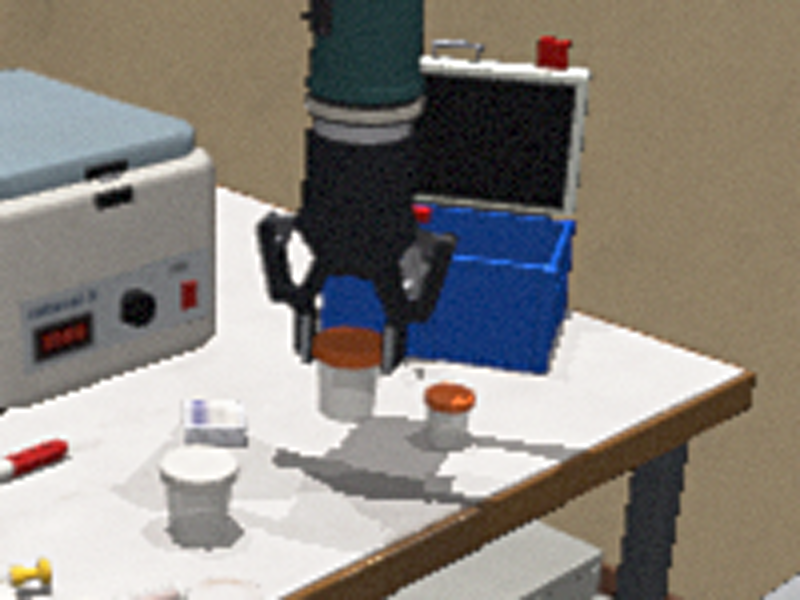

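View pics/w15.png

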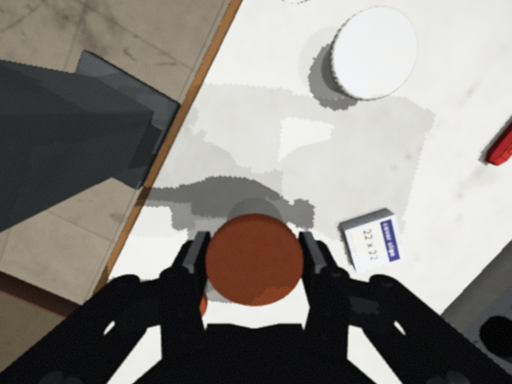

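```bash
python3 -c "
from h import *
s,M=toolc()
p=eyes.read_camera('wrist'); print('cam-tcp case mm',(w2c(p['position'])-w2c(s['tool_pos'])).round(1))
print(s['q'].round(2))
T=c2w((-8,-5,240)); print(T,(M.T@(T-s['tool_pos'])*1000).round(1))
"
```

```text
t 15.05 tcp case mm [-303.6   19.2  104.2] world [0.43  0.23  0.104] w 0.595 F [-0.6 -0.2 -1.2]
 tool axes in case frame (cols) [[1.0, 0.0, -0.0], [0.0, 0.001, 1.0], [0.0, -1.0, 0.001]]
cam-tcp case mm [-76.5  -0.4 124.7]
[ 0.44  0.05  2.14 -0.    0.95 -0.09]
[ 0.55696524 -0.03818052  0.24      ] [ 295.6 -135.8  -24.1]
```

Emit:
jog_arm --turn '[[0,0,0],[0,0,0],[0,0,0],[0,0,0],[0,0,0]]' --slide '[[0,-25,0],[0,-30,0],[0,-30,0],[0,-30,0],[0,-20,0]]' --grip '[50,50,50,50,50]'

```text
time: 15.6
tool_pos: [0.4295, 0.2297, 0.2395]
tcp_rot: [-1.413, 0.814, -0.814]
wrist_force: [0.2, 0.8, -0.0]
width: 0.595
```

The wrist camera will pass about 60 mm above the lever end, so that is clear. Travelling over the case.

Emit:
jog_arm --turn '[[0,0,0],[0,0,0],[0,0,0],[0,0,0],[0,0,0]]' --slide '[[20,0,0],[30,0,0],[30,0,-4],[30,0,-4],[30,0,-4]]' --grip '[50,50,50,50,50]'

```text
time: 16.1
tool_pos: [0.4887, 0.1013, 0.2369]
tcp_rot: [-1.415, 0.816, -0.813]
wrist_force: [0.3, 0.4, -0.3]
width: 0.59
```

Emit:
jog_arm --turn '[[0,0,0],[0,0,0],[0,0,0],[0,0,0],[0,0,0]]' --slide '[[30,0,-4],[30,0,-4],[30,0,-4],[30,0,0],[20,0,0]]' --grip '[50,50,50,50,50]'

```text
time: 16.6
tool_pos: [0.5489, -0.0264, 0.2368]
tcp_rot: [-1.414, 0.817, -0.814]
wrist_force: [1.0, 0.6, -0.2]
width: 0.589
```

Emit:
jog_arm --turn '[[0,0,0],[0,0,0],[0,0,0]]' --slide '[[10,0,0],[5,0,0],[0,0,0]]' --grip '[50,50,50]'

```text
time: 16.9
tool_pos: [0.5562, -0.0375, 0.2378]
tcp_rot: [-1.413, 0.816, -0.813]
wrist_force: [-0.9, -0.7, -1.2]
width: 0.592
```

```bash
python3 -c "
from h import *
s,M=toolc()
print(s['q'].round(2))
p=eyes.read_camera('wrist'); save(p,'w16.png')
p=eyes.read_camera('scene'); save(p,'s16.png',(220,40,420,190),4)
"
```

```text
t 16.9 tcp case mm [ -9.   -5.4 237.8] world [ 0.556 -0.038  0.238] w 0.592 F [-0.9 -0.7 -1.2]
 tool axes in case frame (cols) [[1.0, -0.001, 0.0], [-0.0, -0.001, 1.0], [-0.001, -1.0, -0.001]]
[-0.11  0.05  1.87  0.    1.22 -0.64]
```

View pics/s16.png

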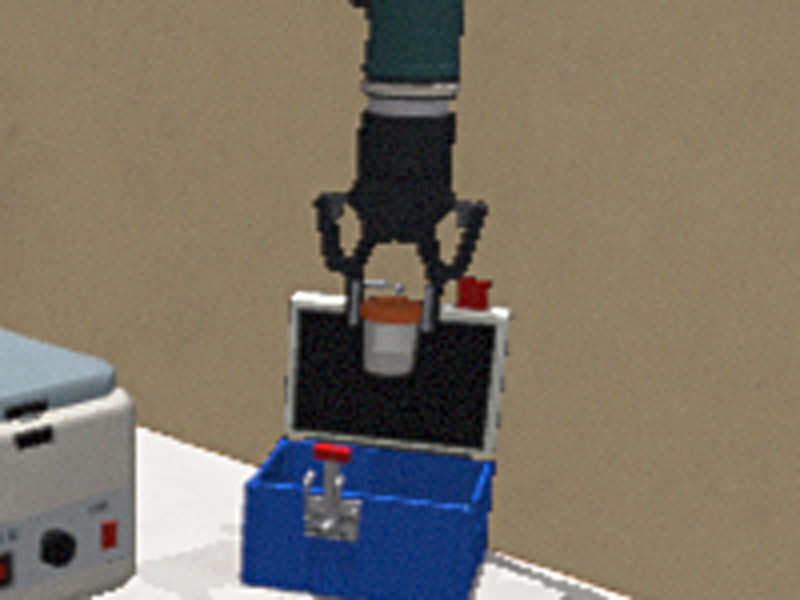

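View pics/w16.png

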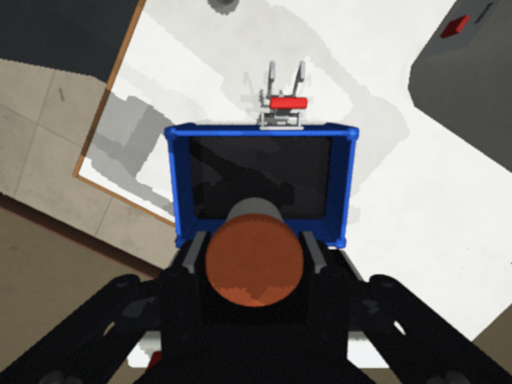

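The cup is centred over the open case. Lowering, the last part slowly.

Emit:
jog_arm --turn '[[0,0,0],[0,0,0],[0,0,0],[0,0,0],[0,0,0]]' --slide '[[0,30,0],[0,35,0],[0,35,0],[0,25,0],[0,15,0]]' --grip '[50,50,50,50,50]'

```text
time: 17.5
tool_pos: [0.5545, -0.0364, 0.0963]
tcp_rot: [-1.415, 0.817, -0.811]
wrist_force: [-0.0, 0.1, -0.6]
width: 0.592
```

Emit:
jog_arm --turn '[[0,0,0],[0,0,0],[0,0,0],[0,0,0]]' --slide '[[0,6,0],[0,4,0],[0,2,0],[0,0,0]]' --grip '[50,50,50,50]'

```text
time: 17.9
tool_pos: [0.5575, -0.0377, 0.0878]
tcp_rot: [-1.412, 0.813, -0.816]
wrist_force: [0.6, 0.5, -0.2]
width: 0.592
```

```bash
python3 -c "
from h import *
s,M=toolc()
p=eyes.read_camera('wrist'); save(p,'w17.png')
p=eyes.read_camera('scene'); save(p,'s17.png',(220,40,420,190),4)
"
```

```text
t 17.9 tcp case mm [-8.2 -4.3 87.8] world [ 0.557 -0.038  0.088] w 0.592 F [ 0.6  0.5 -0.2]
 tool axes in case frame (cols) [[1.0, 0.001, -0.0], [0.0, 0.002, 1.0], [0.001, -1.0, 0.002]]
```

View pics/s17.png

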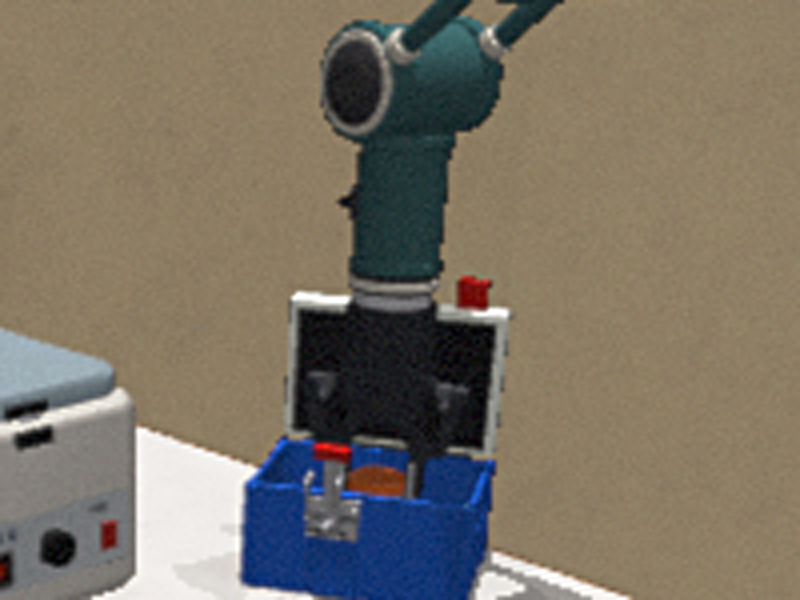

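Emit:
jog_arm --turn '[[0,0,0],[0,0,0],[0,0,0],[0,0,0]]' --slide '[[0,2,0],[0,2,0],[0,1,0],[0,0,0]]' --grip '[50,50,50,50]'

```text
time: 18.4
tool_pos: [0.5563, -0.0376, 0.0814]
tcp_rot: [-1.413, 0.815, -0.814]
wrist_force: [-0.7, -0.8, 0.4]
width: 0.583
```

Emit:
jog_arm --turn '[[0,0,0],[0,0,0],[0,0,0]]' --slide '[[0,1,0],[0,1,0],[0,0,0]]' --grip '[50,50,50]'

```text
time: 18.7
tool_pos: [0.5567, -0.0376, 0.0801]
tcp_rot: [-1.413, 0.814, -0.814]
wrist_force: [-1.8, 0.5, 2.9]
width: 0.594
```

Contact felt (about 3 N at z = 80 mm, as predicted). Opening.

Emit:
jog_arm --turn '[[0,0,0],[0,0,0],[0,0,0],[0,0,0],[0,0,0]]' --slide '[[0,0,0],[0,0,0],[0,0,0],[0,0,0],[0,0,0]]' --grip '[65,72,80,90,90]'

```text
time: 19.2
tool_pos: [0.5565, -0.0376, 0.0796]
tcp_rot: [-1.413, 0.815, -0.814]
wrist_force: [-0.0, 0.8, -0.9]
width: 0.901
```

```bash
python3 -c "
from h import *
s,M=toolc()
p=eyes.read_camera('wrist'); save(p,'w18.png')
"
```

```text
t 19.2 tcp case mm [-8.7 -5.1 79.6] world [ 0.557 -0.038  0.08 ] w 0.901 F [-0.   0.8 -0.9]
 tool axes in case frame (cols) [[1.0, -0.0, -0.0], [0.0, -0.0, 1.0], [-0.0, -1.0, -0.0]]
```

View pics/w18.png

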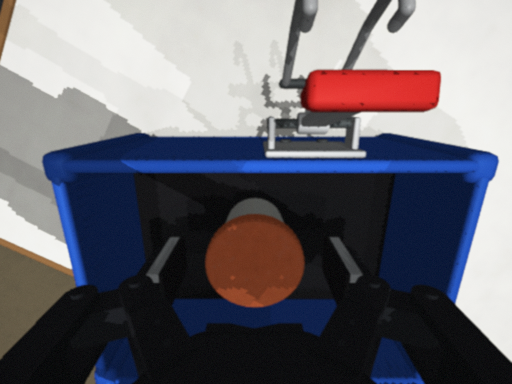

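The cup stands free between the open fingers at (255,260). Rising straight up and then away towards -x.

Emit:
jog_arm --turn '[[0,0,0],[0,0,0],[0,0,0],[0,0,0],[0,0,0]]' --slide '[[0,-15,0],[0,-30,0],[0,-35,0],[0,-40,0],[0,-40,0]]' --grip '[90,90,90,90,90]'

```text
time: 19.75
tool_pos: [0.5563, -0.0376, 0.2423]
tcp_rot: [-1.413, 0.814, -0.815]
wrist_force: [0.6, -0.4, 0.7]
width: 0.896
```

Emit:
jog_arm --turn '[[0,0,0],[0,0,0],[0,0,0],[0,0,0],[0,0,0]]' --slide '[[0,-30,0],[-40,0,0],[-40,0,0],[-40,0,0],[0,0,0]]' --grip '[90,90,90,90,90]'

```text
time: 20.25
tool_pos: [0.4944, 0.0693, 0.2711]
tcp_rot: [-1.412, 0.812, -0.811]
wrist_force: [0.2, -0.4, 0.6]
width: 0.906
```

```bash
python3 -c "
from h import *
s,M=toolc()
p=eyes.read_camera('scene'); save(p,'s19.png',(200,60,400,210),4)
p=eyes.read_camera('top'); save(p,'t19.png',(200,100,460,270),3)
d=p['depth']; K=np.array(p['intrinsics']); v,u=np.mgrid[0:384,0:512]
P=np.stack([(u-K[0,2])/K[0,0]*d,(v-K[1,2])/K[1,1]*d,d],-1)@rot(p).T+np.array(p['position'])
Q=(P-O)@C*1000
m=(d>0)&(abs(Q[...,0])<50)&(abs(Q[...,1])<75)&(Q[...,2]>70)&(Q[...,2]<100)
c,r=cv2.minEnclosingCircle(Q[m][:,:2].astype(np.float32)); print('cup',m.sum(),c,r,np.percentile(Q[m][:,2],[10,50,90]), 'plane',np.linalg.lstsq(np.c_[Q[m][:,:2],np.ones(m.sum())],Q[m][:,2],rcond=None)[0])
m=(d>0)&(abs(Q[...,1])<85)&(Q[...,0]>30)&(Q[...,0]<140)&(Q[...,2]>220)&(Q[...,2]<250)
print('edge',m.sum(),np.percentile(Q[m][:,0],[5,50,95]),np.median(Q[m][:,2]))
for t in ['cup_white','carton','red_marker','hook_tip','lever_grip']:
  for o in nets.search_frame(t,p)[:2]: print(t,round(o['conf'],2),w(p,o['xyz']).round(3),w2c(w(p,o['xyz'])).round())
"
```

```text
t 20.25 tcp case mm [-132.4   -5.4  271.1] world [0.494 0.069 0.271] w 0.906 F [ 0.2 -0.4  0.6]
 tool axes in case frame (cols) [[1.0, -0.001, -0.004], [0.004, 0.001, 1.0], [-0.001, -1.0, 0.001]]Traceback (most recent call last):
  File "<string>", line 10, in <module>
    c,r=cv2.minEnclosingCircle(Q[m][:,:2].astype(np.float32)); print('cup',m.sum(),c,r,np.percentile(Q[m][:,2],[10,50,90]), 'plane',np.linalg.lstsq(np.c_[Q[m][:,:2],np.ones(m.sum())],Q[m][:,2],rcond=None)[0])
                                                                                       ~~~~~~~~~~~~~^^^^^^^^^^^^^^^^^^^^^^
    return _quantile_unchecked(
        a, q, axis, out, overwrite_input, method, keepdims, weights)
    return _ureduce(a,
                    func=_quantile_ureduce_func,
    ...<5 lines>...
                    overwrite_input=overwrite_input,
                    method=method)
    r = func(a, **kwargs)
    result = _quantile(arr,
                       quantiles=q,
    ...<2 lines>...
                       out=out,
                       weights=wgt)
    slices_having_nans = np.isnan(arr[-1, ...])
                                  ~~~^^^^^^^^^
IndexError: index -1 is out of bounds for axis 0 with size 0
```

View pics/s19.png

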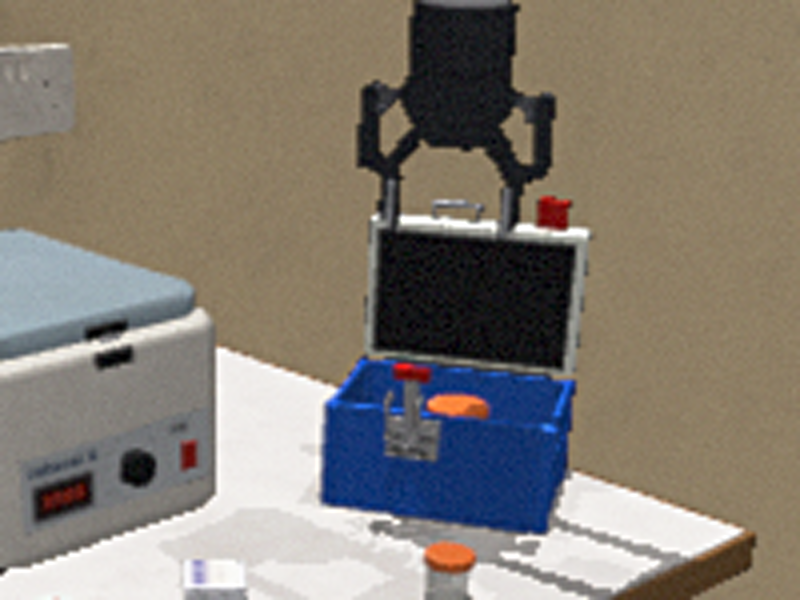

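View pics/t19.png

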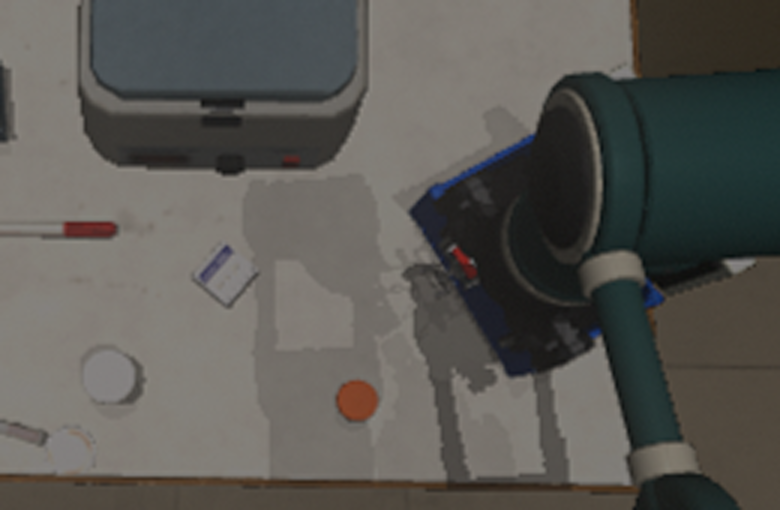

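The scene view shows the cup upright in the case, the lid open and the lever up, but the arm hides the case in the top view. I'll move it aside for a final check.

Emit:
jog_arm --turn '[[0,0,0],[0,0,0],[0,0,0],[0,0,0],[0,0,0]]' --slide '[[-40,0,0],[-40,0,0],[-40,0,0],[-40,0,0],[-40,0,0]]' --grip '[90,90,90,90,90]'

```text
time: 20.85
tool_pos: [0.3965, 0.2396, 0.2704]
tcp_rot: [-1.411, 0.815, -0.817]
wrist_force: [0.3, -0.4, -0.1]
width: 0.898
```

Emit:
jog_arm --turn '[[0,0,0],[0,0,0],[0,0,0],[0,0,0],[0,0,0]]' --slide '[[-30,0,0],[-30,0,0],[0,0,0],[0,0,0],[0,0,0]]' --grip '[90,90,90,90,90]'

```text
time: 21.35
tool_pos: [0.3671, 0.2903, 0.2699]
tcp_rot: [-1.413, 0.815, -0.816]
wrist_force: [-0.6, 0.4, -0.1]
width: 0.898
```

```bash
python3 -c "
from h import *
s,M=toolc()
p=eyes.read_camera('top'); save(p,'t20.png',(200,100,460,270),3)
d=p['depth']; K=np.array(p['intrinsics']); v,u=np.mgrid[0:384,0:512]
P=np.stack([(u-K[0,2])/K[0,0]*d,(v-K[1,2])/K[1,1]*d,d],-1)@rot(p).T+np.array(p['position'])
Q=(P-O)@C*1000
m=(d>0)&(abs(Q[...,0])<45)&(abs(Q[...,1])<75)&(Q[...,2]>75)&(Q[...,2]<100)
if m.sum()>20:
  c,r=cv2.minEnclosingCircle(Q[m][:,:2].astype(np.float32)); print('cup',m.sum(),c,r,np.percentile(Q[m][:,2],[10,50,90]), 'plane',np.linalg.lstsq(np.c_[Q[m][:,:2],np.ones(m.sum())],Q[m][:,2],rcond=None)[0])
m=(d>0)&(abs(Q[...,1])<85)&(Q[...,0]>30)&(Q[...,0]<140)&(Q[...,2]>220)&(Q[...,2]<250)
if m.sum(): print('edge',m.sum(),np.percentile(Q[m][:,0],[5,50,95]),np.median(Q[m][:,2]))
for t in ['cup_white','carton','red_marker','hook_tip','lever_grip']:
  for o in nets.search_frame(t,p)[:2]: print(t,round(o['conf'],2),w(p,o['xyz']).round(3),w2c(w(p,o['xyz'])).round())
"
```

```text
t 21.35 tcp case mm [-387.5   -4.8  269.9] world [0.367 0.29  0.27 ] w 0.898 F [-0.6  0.4 -0.1]
 tool axes in case frame (cols) [[1.0, 0.001, 0.001], [-0.001, 0.0, 1.0], [0.001, -1.0, 0.0]]
cup 288 (-6.742616176605225, -6.624759197235107) 26.16383171081543 [82.33513289 84.95706172 87.17393402] plane [ 3.93714938e-02 -1.73986274e-03  8.49819041e+01]
edge 736 [62.97713253 71.17941331 83.35867777] 224.95359925270492
cup_white 0.43 [0.445 0.365 0.056] [-413.   99.   56.]
carton 0.5 [0.546 0.246 0.016] [-260.  128.   16.]
red_marker 0.69 [0.591 0.425 0.018] [-392.  256.   18.]
lever_grip 0.49 [0.535 0.045 0.124] [-91.  17. 124.]
```

View pics/t20.png

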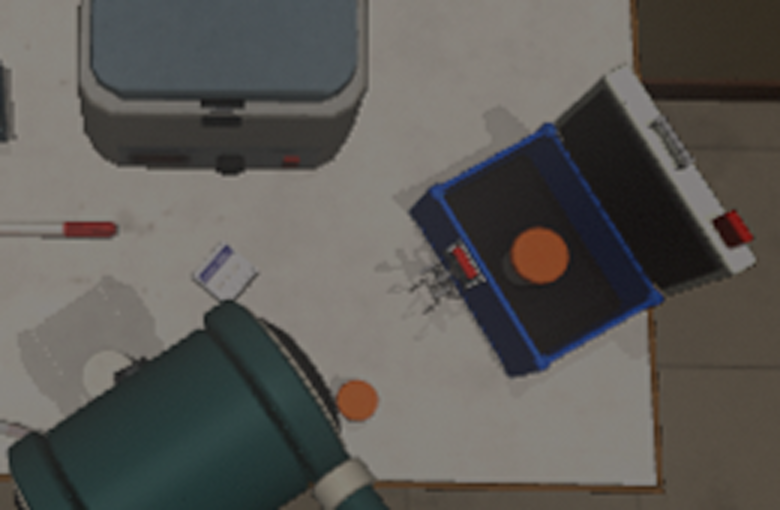

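The last check agrees with the goal. The cup's lid is centred at case (-7,-7) mm with its top 85 mm up, so its underside is on the 30 mm floor. The box lid is open, the lever is up and the bystanders are in place.

```bash
python3 -c "
from h import *
print(bot.finish_job(), bot.read_state()['time'])"
```

```text
the job is handed in; nothing more can be done
the job is handed in; nothing more can be done
```

The job is handed in: the orange-lidded cup stands upright in the blue case, with the latch and the lid left open. I used about 21 of the 70 s, and no verdict is reported.

**What I did:**
- I pinched the lever's red end, lifted it past centre and let it go. It stood up by itself with the hooks sprung out.
- I pinched the lid's tab, swung the lid up to about 90° and released it; it stayed.
- I gripped the orange-lidded cup (52 mm lid, the larger of the two orange ones) by its lid, set it on the black floor with about 3 N of contact, opened the fingers and backed away.

**Last checks:**

| Item | Measured | Needed |
|---|---|---|
| Cup position in the case | x -7, y -7 mm | x within ±45, y within ±75 mm |
| Cup top height | 85 mm, so the underside is about 29 mm up | underside 24 to 36 mm |
| Cup tilt, from a plane fit to its lid | about 0.04 rad | below 0.15 rad |
| Box lid angle | about 1.57 rad | above 1.35 rad |
| Hook tips, measured before the lid was opened | x -109 mm | below -90 mm |

- **Bystanders:** the carton and the red marker measure within about 3 mm of where they started. The white-lidded cup measured within about 12 mm, with low confidence because the arm partly hid it; an earlier top view showed it standing in place.
- **Checks that failed or disagreed:** the network gave no hook-tip reading in the last picture, though the hooks still show swung out in front of the lever. In one earlier picture it gave a wrong position for the lid tab, so I ignored that and used the case fit, which matched to 2 px. A slope fit to the lid's inside read 6° off, so I went by the lid's edge position instead.

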